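# Close the specimen cassette and lift it out of its loading dock

### The job

Close the loaded specimen cassette: pick the steel cover plate off the rubber pad by its black grip bar, lower it over the cassette's two locating pins until it rests flush on the cassette (set it down, do not drop it), and let it go. Then squeeze the cassette's two orange side catches together and lift it level out of the loading dock with the cover still on and the specimens inside, and finish while holding it still by the two catches, about 10 cm above its seat, clear of dock and bench. Leave the other things on the bench where they are.

Things in the scene. Friction and masses are not known exactly. Their poses are not given: they have to be found in the camera images.
- dock: Grey loading dock, fixed to the bench, left or right: base plate 170 x 112 x 12 mm, origin at the centre of its underside, x along its length, z up. The cassette sits on it, 12 mm above the origin, axes alike, between steel guides 14 mm high with 1.2 to 1.5 mm play. Latch rails either side (y) have ledges 34 to 46.5 mm out, top 27 mm up: they hold the cassette down by its hooks.
- cassette: Specimen cassette, about 0.35 kg: dark blue anodised block 120 (x) x 44 (y) x 30 (z) mm, origin at the centre of its underside, z up; flat deck 30 mm up. Steel locating pins, 6 mm diameter, stand on the deck at x = +50 and -50 mm, y = 0, 11 mm tall, upper half tapered to 2 mm across. Orange sprung catches stand at the middle of its long sides, +y and -y.
- catch_left (a joint): Travel of the orange catch on the cassette's +y side, m: 0 = out, 0.006 = fully pressed in towards the cassette. Spring 2 N at first, 6 N fully in. While it is out its hook lies under the dock's ledge and the cassette cannot rise more than about 2 mm; it clears the ledge from 4 mm of travel (cassette centred).
- catch_right (a joint): The same for the orange catch on the -y side; it is pressed in towards +y.
- catch_left_tab (a point): Centre of the outer face of the left catch's finger tab, 40 mm above the cassette's underside, 33 mm to +y of its centre line (27 mm when pressed in). The tab is an upright flat 28 mm long (x) and 5 mm thick, free from 15 to 50 mm above the underside. Outside to outside the tabs span 66 mm out, 54 mm in. Fingertips 26 to 32 mm above the cassette's underside hold them well.
- catch_right_tab (a point): The same on the right catch, to -y.
- cover: Steel cover plate, about 0.12 kg, 120 (x) x 40 (y) x 6 (z) mm, flat on the pad; origin at the centre of its underside, z up. Locating holes, 8 mm diameter, at x = +50 and -50 mm, y = 0; windows 21 mm in diameter at x = +29 and -29 mm. Fits the cassette either way round. Seated, its origin is 30 mm above the cassette's origin and the pins stand 5 mm out of its top.
- pad: Blue-grey rubber pad, fixed, 175 x 95 x 3 mm, origin at the centre of its underside. The cover plate lies on it, 3 mm above the bench, at the start.
- specimen0: Mounted specimen in the cassette's pocket at x = -29 mm: dark red disc 25 mm in diameter, 19 mm high, origin at the centre of its underside; the pocket is 26.5 mm wide, its floor 10 mm above the cassette's underside; the top lies 1 mm below the deck.
- specimen1: The same in the pocket at x = +29 mm.
- ref_block: Steel hardness reference block, disc 64 mm in diameter, 14 mm high, loose, near the middle of the bench; not to be moved.
- spare0: Spare mounted specimen, dark red disc 25 mm in diameter, 19 mm high, loose on the bench; not to be moved.
- spare1: Spare mounted specimen, green disc 25 mm in diameter, 19 mm high, loose on the bench; not to be moved.
- indenter_case: Brown indenter case, 85 x 55 x 26 mm, loose; not to be moved.
- screwdriver: Screwdriver, 160 mm long, lying loose; not to be moved.
- etchant: Small amber bottle, 52 mm in diameter, 105 mm high, standing loose; not to be moved.
- loupe: Brass-coloured eye loupe, 38 mm in diameter, 36 mm high, loose; not to be moved.
- cover_grip (a point): Centre of the cover's black upright grip bar, 26 mm above the cover's underside. The bar stands at the plate's centre, 12 mm thick along the cover's x, 30 mm long along y, from the plate's top (6 mm) to 36 mm above its underside. Grip it across the 12 mm, fingers closing along the cover's x, fingertips about 10 mm above the plate so that they clear the pins on opening.
Not all that is in view belongs to the job. Of the things that look like the dock, the smallest one is meant.

How it is judged:
By the outcome, as a careful person would: the job done as asked, in the order asked, and still so for the second after the job is handed in, while the arm keeps its last pose, push and grip.
It also fails if it takes over 58 s, if anything falls off the work surface, if the arm or the gripper's body presses on something with over 40 N, if the wrist force passes 120 N, or if a joint passes its speed limit or range.

### The arm

A 6-joint arm with a two-finger parallel gripper is mounted at the origin on the work surface. World frame = base frame: x ahead of the robot, y to its left, z up, the work surface at z = 0. Lengths are in m, angles in rad, forces in N, time in s.
With the tool pointing down it reaches from about 0.3 to 1 m from the base axis. Payload 5.1 kg.
Tool frame: the origin (TCP) lies on the centre line of the jaws, within the pads' length; the fingertips stand nose_length ahead of it and the grasp point (between the pads) lies 8 mm behind it (nose_length is the distance from the TCP to the fingertips, in m); z points along the fingers, y is the line along which they close (so a half turn about z gives the same grasp; the last joint's range is limited). The gripper opens to 95 mm and grips with 3 to 60 N. Pads are 20 mm wide; open, the fingers measure 119 mm over their backs; the gripper's body (75 mm by 180 mm) begins 59 mm behind the grasp point.
Start: joints at [1.049, 0.124, 1.65, -0, 1.367, -0.083], TCP at [0.276, 0.588, 0.226] pointing down, gripper open.
Joint ranges: [-2.61, 2.61], [-1.02, 2.33], [0.03, 2.71], [-1.35, 4.49], [0.32, 2.68], [-2.91, 2.91]. Speed limits (rad/s): [2.57, 2.57, 3.14, 3.14, 3.14, 3.14].

### API

Orientations are given as [roll, pitch, yaw] about the fixed x, y, z axes, in that order (R = Rz(yaw) Ry(pitch) Rx(roll)).
In Python, from rig import * gives the robot as it stands. The module is installed in compiled form; this text tells all that it offers.
- The arm moves only by the shell command python3 -m crank 'ROWS' [FORCE]. ROWS is JSON, a list of rows, each a list of 3 entries, a list of its own where there are three numbers: the shift along the tool's x, y, z in m, then the turn, a rotation vector about the tool's x, y, z in rad, then the closure, from 0 (fully open) to 1 (shut). In form: [[[tx, ty, tz], [rx, ry, rz], fingers], ...]. A call has 1 to 8 rows; each row shifts and turns the commanded pose from where the row before left it, along the tool's axes as they then stand; what a row does not reach is not made up. A row lasts 1/12 s, in which the tool goes at most 41.7 mm and 7.16 degrees, less where a joint would pass 70% of its speed; a pose out of reach is approached as far as the arm can. A call is refused whole if a number of a shift passes 0.0417 or a number of a turn 0.125, either way. A call with a gripper value outside its range is refused whole. The fingers move at their own pace and stop on an object; FORCE is the grip in N (left out, the last holds). Time passes only in rows, so rows that do not move let the fingers close. It gives the time, the measured TCP pose, the force, the opening and the grip force at its end, in the units of the state.
- state(): the state, without advancing time (a new reading comes with each control period).
- read_camera(name): name is "scene" or "top"; returns a dict with "img" (480x640x3 uint8, blue, green, red), "fx", "fy", "cx", "cy" (pixels), "xyz" and "attitude" of the camera in the world. Camera axes: x right, y down, z forward; pixel columns grow to the right and rows downward; lengths in m; the calibration is good to about 2 mm. A picture is of the moment at which its call begins. There is no depth.
- job_done(): hands the job in; it is judged then, once.
The state is a dict: "clock": time; "q": joint angles; "joint_velocities": joint speeds; "joint_efforts": joint torques, N m; "position": TCP position; "tcp_rot": TCP orientation; "ft_force": force on the tool from outside, world axes, zero at the start; "wrist_torque": the same for the moment, N m; "width": opening from 0.0 (shut) to 1.0 (fully open); "grip_force": force on a finger pad.
Only numpy, scipy, OpenCV 4.12 (cv2) and the standard library are available. Lean on these libraries where they do the work, as an engineer would, in place of code of your own. Each camera call takes 0.05 s, during which the arm holds its last target. There are 200 camera calls.

## Working session

There is one attempt and no reset: what is moved stays moved. The work goes in short steps, Python scripts to look and compute and a shell command to move; the robot and the scene stay as the last step left them, time stands still between calls to the robot, and variables do not carry over. Pictures are saved under pics/ and viewed, at most 12 in all, crops included, and the job is handed in when it is done.

```bash
mkdir -p pics; cat > h.py <<'E'
from rig import *
import numpy as np, cv2
from scipy.spatial.transform import Rotation as R
def cam(n,save=None):
    c=read_camera(n)
    if save: cv2.imwrite('pics/'+save,c['img'])
    return c
def rot(a):
    a=np.array(a,float)
    return R.from_euler('xyz',a).as_matrix() if a.size==3 else (a if a.shape==(3,3) else R.from_quat(a).as_matrix())
def px2w(c,u,v,z):
    d=rot(c['attitude'])@np.array([(u-c['cx'])/c['fx'],(v-c['cy'])/c['fy'],1])
    p=np.array(c['xyz']); return p+d*(z-p[2])/d[2]
def w2px(c,p):
    q=rot(c['attitude']).T@(np.array(p)-np.array(c['xyz'])); return np.array([c['cx']+c['fx']*q[0]/q[2],c['cy']+c['fy']*q[1]/q[2]])
E
python3 - <<'E'
from h import *
for n in ('top','scene'):
    c=cam(n,n+'0.png'); print(n,{k:v for k,v in c.items() if k!='img'})
print(state())
import rig;print([x for x in dir(rig) if not x.startswith('__')])
E
```

```text
top {'fx': 620.6341924831263, 'fy': 620.6341924831263, 'cx': 322.5700897454306, 'cy': 245.93521017080465, 'xyz': array([3.56116549e-01, 7.09501465e-04, 1.65877882e+00]), 'attitude': array([-3.04928521,  0.00826606, -1.56066393])}
scene {'fx': 518.8199977393141, 'fy': 518.8199977393141, 'cx': 315.7037782927566, 'cy': 241.2440982232881, 'xyz': array([ 1.02687559, -0.75955022,  0.656281  ]), 'attitude': array([-2.13460147,  0.01856173,  0.58630937])}
{'clock': 0.1, 'q': array([ 1.04942312e+00,  1.24430245e-01,  1.65151012e+00, -4.82371396e-06,
        1.36749530e+00, -8.25985886e-02]), 'joint_velocities': array([-0.00234062, -0.00161512, -0.00144054, -0.00089597, -0.00070754,
       -0.00108742]), 'joint_efforts': array([ 2.01273247e-04, -4.18874717e+01, -3.61099255e+01,  7.77920801e-02,
        4.61341138e-02, -7.79047559e-05]), 'position': array([0.27589237, 0.58793761, 0.22453234]), 'tcp_rot': array([-3.13975554e+00, -1.47350624e-04,  2.70281888e+00]), 'ft_force': array([ 0.25499098, -1.02901252,  0.0694903 ]), 'wrist_torque': array([-0.05119231,  0.02287184,  0.00023669]), 'grip_force': 0.0, 'width': 1.0010240621947752}
['MotionError', 'job_done', 'nose_length', 'read_camera', 'state']
```

View pics/top0.png

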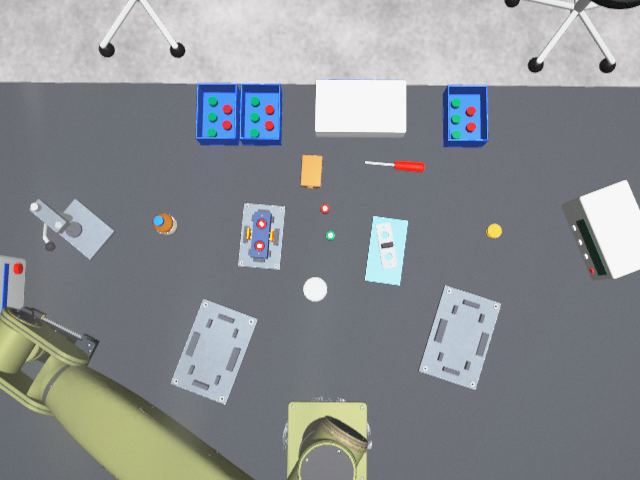

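View pics/scene0.png

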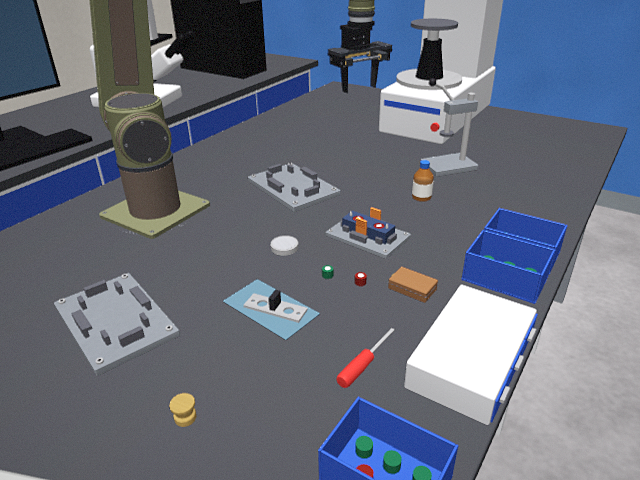

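Candidates for the dock in the top view: (262,237), small and holding the cassette with orange catches, and (214,352) and (460,338), both larger and empty. I choose (262,237). The cover is at (388,246) on the blue pad. Next is a close crop of both.

```bash
python3 - <<'E'
from h import *
c=cam('top'); i=c['img']
a=cv2.resize(i[195:280,232:292],None,fx=6.6,fy=6.6,interpolation=cv2.INTER_CUBIC)
b=cv2.resize(i[208:293,358:418],None,fx=6.6,fy=6.6,interpolation=cv2.INTER_CUBIC)
cv2.imwrite('pics/crop1.png',np.hstack([a,b])); print(a.shape)
E
```

```text
(561, 396, 3)
```

View pics/crop1.png

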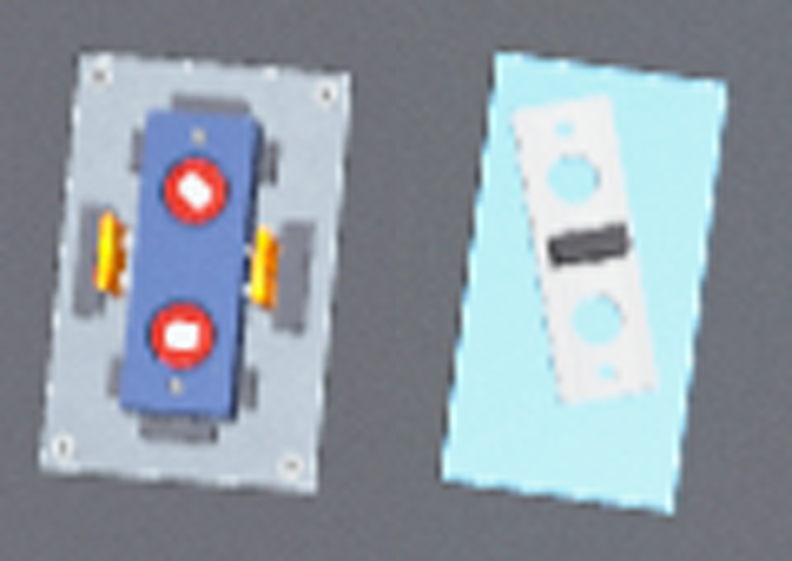

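Crop confirms it: the left crop is the dock with the cassette (pins at 198,134 and 177,385). The right crop is the cover, with holes at (565,129) and (608,373) and its bar at (588,244).

```bash
python3 - <<'E'
from h import *
c=cam('top'); s=cam('scene')
def P(u,v,z,right=False):
    x0,y0=(358-60,208) if right else (232,195)
    return px2w(c,(u+.5)/6.6-.5+x0,(v+.5)/6.6-.5+y0,z)[:2]
f=lambda a:np.round(a,4)
h1,h2=P(565,129,.009,1),P(608,373,.009,1)
print('cover holes mid',f((h1+h2)/2),np.linalg.norm(h1-h2),np.degrees(np.arctan2(*(h1-h2)[::-1])))
co=[P(*q,.009,1) for q in((512,112),(610,97),(655,388),(563,404))]
print('cover corners mid',f(np.mean(co,0)),[round(np.linalg.norm(co[i]-co[i-1]),4) for i in range(4)],np.degrees(np.arctan2(*(co[0]-co[3])[::-1])),np.degrees(np.arctan2(*(co[1]-co[2])[::-1])))
for n,a,b,z in(('pins',(198,134),(177,385),.051),('spec',(195,191),(182,335),.041),('dockends',(215,63),(180,480),.012)):
    a,b=P(*a,z),P(*b,z); print(n,f((a+b)/2),np.linalg.norm(a-b),np.degrees(np.arctan2(*(a-b)[::-1])))
d=[P(*q,.012) for q in((80,55),(350,73),(316,493),(42,470))]
print('dock',f(np.mean(d,0)),[round(np.linalg.norm(d[i]-d[i-1]),4) for i in range(4)],np.degrees(np.arctan2(*(d[0]-d[3])[::-1])),np.degrees(np.arctan2(*(d[1]-d[2])[::-1])))
i=s['img']
cv2.imwrite('pics/crop2.png',np.hstack([cv2.resize(i[195:265,318:418],None,fx=4,fy=4,interpolation=cv2.INTER_CUBIC),cv2.resize(i[275:345,220:320],None,fx=4,fy=4,interpolation=cv2.INTER_CUBIC)]))
print('nose',nose_length)
# predicted scene px for check
for n,p in(('pinF',(*P(198,134,.051),.053)),('pinN',(*P(177,385,.051),.053)),('h1',(*h1,.009)),('h2',(*h2,.009))): print(n,w2px(s,p))
E
```

```text
cover holes mid [ 0.5113 -0.1544] 0.1004101806101937 9.996082979194998
cover corners mid [ 0.5117 -0.1538] [np.float64(0.1201), np.float64(0.0402), np.float64(0.1194), np.float64(0.0376)] 9.9727862057081 8.734142825418592
pins [0.535  0.1791] 0.10007467252857494 -3.647868121159489
spec [0.5346 0.1798] 0.05778986552645523 -4.024264700562171
dockends [0.5347 0.1792] 0.17020554485113001 -3.67706842600389
dock [0.5342 0.1795] [np.float64(0.1696), np.float64(0.1102), np.float64(0.1713), np.float64(0.1109)] -3.9348497338244672 -3.681985351791394
nose 0.011
pinF [385.94239734 223.9141763 ]
pinN [349.61552099 211.60361237]
h1 [296.63295369 312.41716046]
h2 [250.99932846 299.9306084 ]
```

View pics/crop2.png

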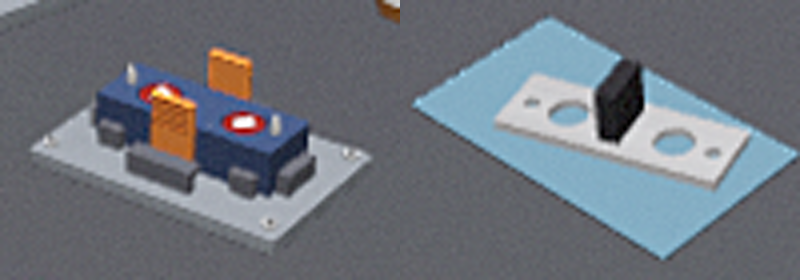

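The scene view agrees: pin tips read (387,224) and (351,211) against predicted (386,224) and (350,212), and the holes are within 2 px. Cover is at about (0.512, -0.1535) with yaw 9.8°, cassette at about (0.535, 0.1796) with yaw -3.75°.

```bash
cat >> h.py <<'E'
def go(x,y,z,yawdeg):
    s=state(); Rm=rot(s['tcp_rot']); Rt=R.from_euler('xyz',[np.pi,0,np.radians(yawdeg)]).as_matrix()
    print('t',round(s['clock'],2),'pos',np.round(s['position'],4),'rpy',np.round(np.degrees(s['tcp_rot']),2),'w',round(s['width'],3),'grip',round(s['grip_force'],1),'F',np.round(s['ft_force'],1))
    print('shift(tool) mm',np.round(1e3*Rm.T@(np.array([x,y,z])-s['position']),1),'turn',np.round(R.from_matrix(Rm.T@Rt).as_rotvec(),4))
E
python3 -m crank '[[[0,0,0],[0,0,0.12],0],[[0,0,0],[0,0,0.12],0],[[0,0,0],[0,0,0.12],0],[[0,0,0],[0,0,0.12],0],[[0,0,0],[0,0,0.12],0],[[0,0,0],[0,0,0.12],0],[[0,0,0],[0,0,0.12],0],[[0,0,0],[0,0,0.12],0]]'
python3 -m crank '[[[0,0,0],[0,0,0],0]]'
python3 -c "
from h import *
go(.512,-.1535,.15,99.8)"
```

```text
clock: 0.92
position: [0.2761, 0.5883, 0.2255]
tcp_rot: [-3.141, 0.0, 1.737]
ft_force: [0.4, 0.3, -0.4]
width: 1.002
grip_force: 0.0
clock: 1.0
position: [0.2762, 0.5883, 0.2254]
tcp_rot: [-3.141, 0.0, 1.741]
ft_force: [0.4, 0.2, 0.4]
width: 0.998
grip_force: 0.0
t 1.0 pos [0.2762 0.5883 0.2254] rpy [-1.7999e+02  2.0000e-02  9.9750e+01] w 0.998 grip 0.0 F [0.4 0.2 0.4]
shift(tool) mm [-771.   106.9   75.6] turn [-0.0002  0.0003 -0.0009]
```

```bash

python3 -m crank '[[[-0.038,0.005,0],[0,0,0],0],[[-0.038,0.005,0],[0,0,0],0],[[-0.038,0.005,0],[0,0,0],0],[[-0.038,0.005,0],[0,0,0],0],[[-0.038,0.005,0],[0,0,0],0],[[-0.038,0.005,0],[0,0,0],0],[[-0.038,0.005,0],[0,0,0],0],[[-0.038,0.005,0],[0,0,0],0]]'
python3 -m crank '[[[-0.038,0.005,0],[0,0,0],0],[[-0.038,0.005,0],[0,0,0],0],[[-0.038,0.005,0],[0,0,0],0],[[-0.038,0.005,0],[0,0,0],0],[[-0.038,0.005,0],[0,0,0],0.3],[[-0.038,0.005,0],[0,0,0],0.3],[[-0.038,0.005,0],[0,0,0],0.3],[[-0.038,0.005,0],[0,0,0],0.3]]'
python3 -m crank '[[[-0.038,0.006,0],[0,0,0],0.5],[[-0.038,0.006,0],[0,0,0],0.5],[[-0.038,0.006,0],[0,0,0],0.5],[[-0.038,0.006,0],[0,0,0],0.5],[[0,0,0.03],[0,0,0],0.5],[[0,0,0.03],[0,0,0],0.5],[[0,0,0],[0,0,0],0.5],[[0,0,0],[0,0,0],0.5]]'
python3 -c "
from h import *
go(.512,-.1535,.08,99.8)
c=cam('top');i=c['img']; s=cam('scene')['img']
cv2.imwrite('pics/v3.png',np.hstack([cv2.resize(i[195:295,338:438],(400,400)),cv2.resize(s[240:340,210:310],(400,400),interpolation=cv2.INTER_CUBIC)]))"
```

```text
clock: 1.67
position: [0.3677, 0.294, 0.2257]
tcp_rot: [3.141, -0.0, 1.747]
ft_force: [1.1, -0.0, 0.3]
width: 1.002
grip_force: 0.0
clock: 2.33
position: [0.4592, 0.0011, 0.2259]
tcp_rot: [3.141, 0.0, 1.746]
ft_force: [0.5, 0.2, -0.3]
width: 0.775
grip_force: 0.0
clock: 3.0
position: [0.5073, -0.1421, 0.1639]
tcp_rot: [-3.138, -0.002, 1.745]
ft_force: [0.2, -0.0, 0.8]
width: 0.502
grip_force: 0.0
t 3.0 pos [ 0.5073 -0.1421  0.1639] rpy [-1.7977e+02 -1.4000e-01  9.9960e+01] w 0.502 grip 0.0 F [ 0.2 -0.   0.8]
shift(tool) mm [-12.2   3.   83.8] turn [-0.0039 -0.0025  0.0027]
```

View pics/v3.png

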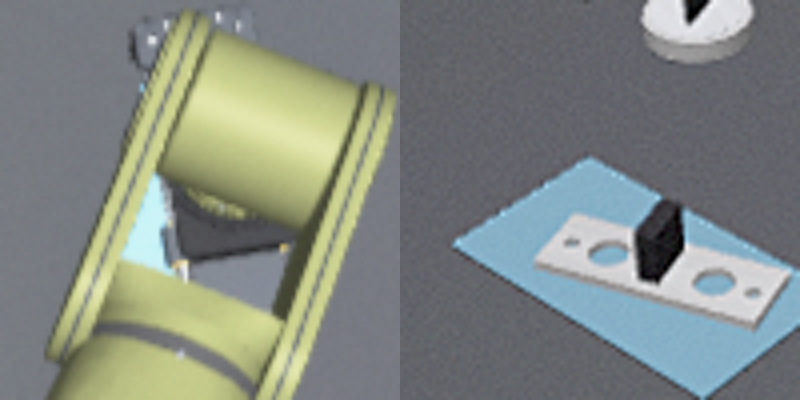

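The arm hides the top view. The scene crop shows the cover still lying on the pad, undisturbed. Descending.

```bash

python3 -m crank '[[[-0.006,0.0015,0.03],[0,0,0],0.5],[[-0.006,0.0015,0.03],[0,0,0],0.5],[[0,0,0.024],[0,0,0],0.5],[[0,0,0],[0,0,0],0.5],[[0,0,0],[0,0,0],0.5],[[0,0,0],[0,0,0],0.5]]'
python3 -c "
from h import *
go(.512,-.1535,.03,99.8)
s=cam('scene')['img']
cv2.imwrite('pics/v4.png',cv2.resize(s[210:345,210:330],None,fx=4,fy=4,interpolation=cv2.INTER_CUBIC))"
```

```text
clock: 3.6
position: [0.5156, -0.1542, 0.0846]
tcp_rot: [3.138, 0.002, 1.744]
ft_force: [0.7, -0.3, 1.5]
width: 0.498
grip_force: 0.0
t 3.6 pos [ 0.5156 -0.1542  0.0846] rpy [1.7978e+02 1.3000e-01 9.9910e+01] w 0.498 grip 0.0 F [ 0.7 -0.3  1.5]
shift(tool) mm [ 1.5 -3.6 54.6] turn [0.0038 0.0023 0.0019]
```

View pics/v4.png

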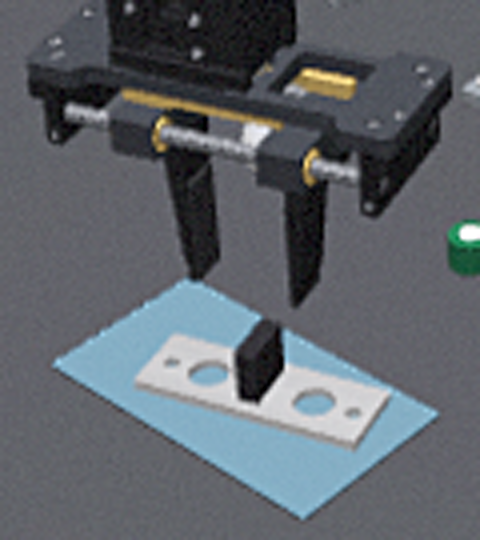

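The fingers straddle the bar (tips at about 200,275 and 300,300; bar at 258,350). Going down and closing.

```bash

python3 -m crank '[[[0.001,-0.003,0.02],[0,0,0],0.5],[[0,0,0.02],[0,0,0],0.5],[[0,0,0.008],[0,0,0],0.5],[[0,0,0.006],[0,0,0],0.5],[[0,0,0],[0,0,0],0.5],[[0,0,0],[0,0,0],0.5]]'
python3 -c "
from h import *
go(.512,-.1535,.03,99.8)"
python3 -m crank '[[[0,0,0],[0,0,0],1],[[0,0,0],[0,0,0],1],[[0,0,0],[0,0,0],1],[[0,0,0],[0,0,0],1],[[0,0,0],[0,0,0],1],[[0,0,0],[0,0,0],1]]' 25
python3 -c "
from h import *
go(.512,-.1535,.03,99.8)"
```

```text
clock: 4.15
position: [0.5114, -0.1537, 0.0288]
tcp_rot: [3.14, 0.001, 1.743]
ft_force: [0.3, 0.3, -0.7]
width: 0.5
grip_force: 0.0
t 4.15 pos [ 0.5114 -0.1537  0.0288] rpy [1.7992e+02 5.0000e-02 9.9860e+01] w 0.5 grip 0.0 F [ 0.3  0.3 -0.7]
shift(tool) mm [ 0.1  0.6 -1.2] turn [0.0013 0.0009 0.0011]
clock: 4.65
position: [0.5109, -0.1535, 0.0279]
tcp_rot: [3.141, 0.0, 1.743]
ft_force: [1.4, 1.5, 0.5]
width: 0.14
grip_force: 0.3
t 4.65 pos [ 0.5109 -0.1535  0.0279] rpy [1.7996e+02 1.0000e-02 9.9850e+01] w 0.14 grip 0.3 F [1.4 1.5 0.5]
shift(tool) mm [-0.2  1.1 -2.1] turn [0.0007 0.0002 0.0009]
```

```bash

python3 -m crank '[[[0,0,0],[0,0,0],1],[[0,0,0],[0,0,0],1],[[0,0,0],[0,0,0],1]]' 25
python3 -m crank '[[[0,0,-0.01],[0,0,0],1],[[0,0,-0.03],[0,0,0],1],[[0,0,-0.03],[0,0,0],1],[[0,0,-0.03],[0,0,0],1],[[0,0,-0.02],[0,0,0],1],[[0,0,0],[0,0,0],1],[[0,0,0],[0,0,0],1]]' 25
python3 -c "
from h import *
go(.5352,.1796,.12,86.25)"
```

```text
clock: 4.9
position: [0.5108, -0.1535, 0.0279]
tcp_rot: [3.141, 0.0, 1.743]
ft_force: [0.4, -0.5, 0.8]
width: 0.124
grip_force: 25.0
clock: 5.48
position: [0.5112, -0.1537, 0.1491]
tcp_rot: [3.139, 0.002, 1.743]
ft_force: [0.2, 0.0, -1.4]
width: 0.123
grip_force: 25.0
t 5.48 pos [ 0.5112 -0.1537  0.1491] rpy [1.7987e+02 9.0000e-02 9.9860e+01] w 0.123 grip 25.0 F [ 0.2  0.  -1.4]
shift(tool) mm [324.3  80.7  28.8] turn [0.0024 0.0013 0.2375]
```

```bash

python3 -m crank '[[[0,0,0],[0,0,0.119],1],[[0,0,0],[0,0,0.119],1],[[0.02,0,0],[0,0,0],1],[[0.034,0,0],[0,0,0],1],[[0.034,0,0],[0,0,0],1],[[0.034,0,0],[0,0,0],1],[[0.034,0.001,0],[0,0,0],1],[[0.034,0.001,0],[0,0,0],1]]'
python3 -m crank '[[[0.034,0,0],[0,0,0],1],[[0.034,0,0],[0,0,0],1],[[0.034,0,0],[0,0,0],1],[[0.03,0,0],[0,0,0],1],[[0.012,0,0],[0,0,0],1],[[0,0,0],[0,0,0],1],[[0,0,0],[0,0,0],1],[[0,0,0],[0,0,0],1]]'
python3 -c "
from h import *
go(.5352,.1796,.09,86.25)
s=cam('scene')
cv2.imwrite('pics/v5.png',cv2.resize(s['img'][140:260,300:460],None,fx=5,fy=5,interpolation=cv2.INTER_CUBIC))"
```

```text
clock: 6.15
position: [0.5232, 0.0376, 0.1449]
tcp_rot: [-3.137, 0.0, 1.504]
ft_force: [1.0, 0.6, -0.8]
width: 0.124
grip_force: 25.0
clock: 6.82
position: [0.5339, 0.1785, 0.1464]
tcp_rot: [-3.139, 0.001, 1.504]
ft_force: [0.0, 0.0, -0.6]
width: 0.123
grip_force: 25.0
t 6.82 pos [0.5339 0.1785 0.1464] rpy [-1.7988e+02  8.0000e-02  8.6180e+01] w 0.123 grip 25.0 F [ 0.   0.  -0.6]
shift(tool) mm [ 1.3  1.3 56.4] turn [-0.0021  0.0013 -0.0013]
```

View pics/v5.png

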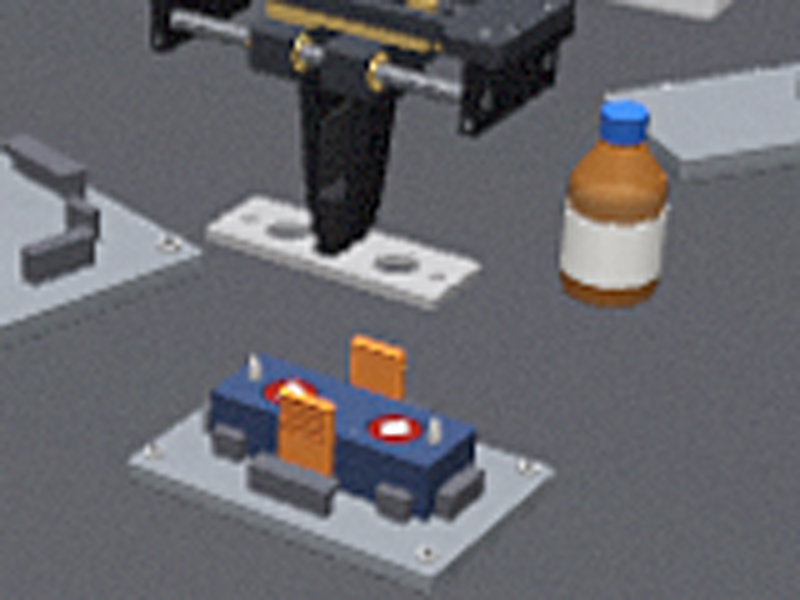

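```bash
cat > m.py <<'E'
from h import *
import sys
s=cam('scene'); z=float(sys.argv[1]); o=eval(sys.argv[2]); k=5
def P(p,z): return px2w(s,(p[0]+.5)/k-.5+o[0],(p[1]+.5)/k-.5+o[1],z)[:2]
h=[P(p,z) for p in eval(sys.argv[3])]; p=[P(q,.053) for q in eval(sys.argv[4])]
st=state(); Rm=rot(st['tcp_rot'])
for n,a in(('holes',h),('pins',p)): print(n,np.round(np.mean(a,0),4),np.linalg.norm(a[0]-a[1]),np.degrees(np.arctan2(*(a[0]-a[1])[::-1])))
d=np.mean(p,0)-np.mean(h,0); print('tcp',st['position'],'need world',d*1e3,'tool',1e3*Rm.T@[*d,0])
E
python3 m.py .1275 '(300,140)' '[(437,275),(249,216.5)]' '[(435,418),(254,354)]'
```

```text
holes [0.5327 0.1797] 0.10094528335166289 -4.255307193721208
pins [0.5342 0.184 ] 0.10146020027057834 -4.96924015381041
tcp [0.53441403 0.17827775 0.14710378] need world [1.48913616 4.25437821] tool [ 4.34542973e+00  1.19769999e+00 -3.95094117e-03]
```

```bash

python3 -m crank '[[[0.002,0.001,0.02],[0,0,0],1],[[0,0,0.02],[0,0,0],1],[[0,0,0.015],[0,0,0],1],[[0,0,0.008],[0,0,0],1],[[0,0,0],[0,0,0],1],[[0,0,0],[0,0,0],1],[[0,0,0],[0,0,0],1]]'
python3 -c "
from h import *
go(.5354,.1803,.08,86.25)
s=cam('scene')
cv2.imwrite('pics/v6.png',cv2.resize(s['img'][165:265,310:430],None,fx=6,fy=6,interpolation=cv2.INTER_CUBIC))"
```

```text
clock: 7.5
position: [0.5367, 0.1814, 0.086]
tcp_rot: [3.14, -0.001, 1.504]
ft_force: [0.0, -0.3, -1.2]
width: 0.125
grip_force: 25.0
t 7.5 pos [0.5367 0.1814 0.086 ] rpy [ 1.7989e+02 -3.0000e-02  8.6180e+01] w 0.125 grip 25.0 F [ 0.  -0.3 -1.2]
shift(tool) mm [-1.2 -1.2  6. ] turn [ 0.002  -0.0006 -0.0012]
```

View pics/v6.png

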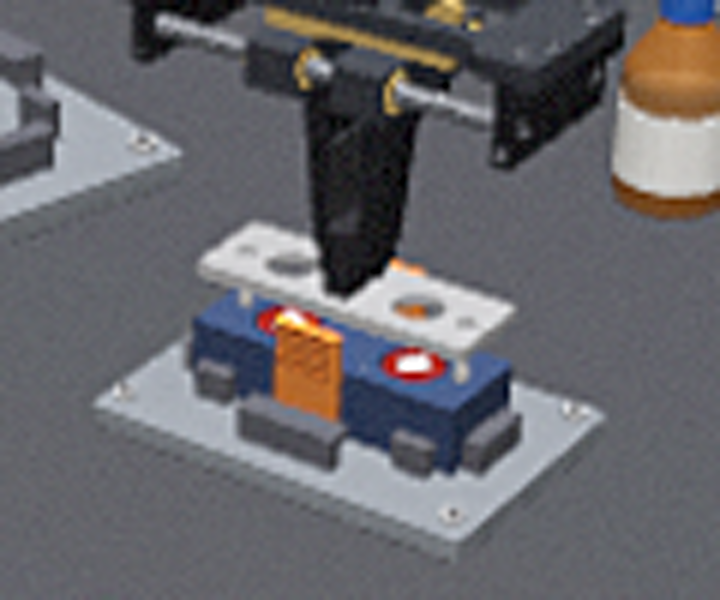

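```bash
sed -i 's/k=5/k=6/; s/P(q,.053)/P(q,.042)/' m.py
python3 m.py .067 '(310,165)' '[(466,322),(247,250)]' '[(461,381),(246,305)]'
python3 - <<'E'
from h import *
s=cam('scene'); 
P=lambda u,v,z: px2w(s,(u+.5)/6-.5+310,(v+.5)/6-.5+165,z)[:2]
pl=[P(515,306,.067),P(258,220,.067),P(197,264,.067),P(462,344,.067)]
dk=[P(511,366,.042),P(452,409,.042),P(192,321,.042)]
print('plate c',np.mean(pl,0)); print('deck c (diag)',(dk[0]+dk[2])/2,'plate diag',(pl[0]+pl[2])/2, np.linalg.norm(dk[0]-dk[2]),np.linalg.norm(pl[0]-pl[2]))
print(state()['position'])
E
```

```text
holes [0.5364 0.1814] 0.09957658898923767 -3.3821510147485023
pins [0.5365 0.1805] 0.10005446184384356 -4.4737831140044975
tcp [0.53677113 0.18169636 0.08617048] need world [ 0.16866042 -0.88122354] tool [-8.68120768e-01  2.26644198e-01 -6.14575389e-05]
plate c [0.53552352 0.18368436]
deck c (diag) [0.53627754 0.17944457] plate diag [0.53605342 0.18170111] 0.12743499304092484 0.12555760872573027
[0.53666089 0.18176908 0.08605803]
```

The plate hangs level over the pins (holes at 466,322 and 247,250; pin feet at 461,381 and 246,305). It is about 1 mm too far in y, so I'm correcting that and lowering while watching the force.

```bash

python3 -m crank '[[[-0.001,0,0.004],[0,0,0],1],[[0,0,0.004],[0,0,0],1],[[0,0,0.003],[0,0,0],1],[[0,0,0],[0,0,0],1],[[0,0,0],[0,0,0],1],[[0,0,0],[0,0,0],1]]'
python3 -m crank '[[[0,0,0.002],[0,0,0],1],[[0,0,0.002],[0,0,0],1],[[0,0,0],[0,0,0],1],[[0,0,0],[0,0,0],1]]'
python3 -c "
from h import *
go(.5360,.1805,.067,86.25)"
```

```text
clock: 8.15
position: [0.5356, 0.1807, 0.0735]
tcp_rot: [-3.141, 0.0, 1.505]
ft_force: [-0.1, 0.4, -1.3]
width: 0.125
grip_force: 25.0
clock: 8.48
position: [0.5355, 0.1806, 0.0694]
tcp_rot: [-3.141, 0.0, 1.505]
ft_force: [-1.1, -0.2, -0.5]
width: 0.121
grip_force: 25.0
t 8.48 pos [0.5355 0.1806 0.0694] rpy [-1.7998e+02  1.0000e-02  8.6220e+01] w 0.121 grip 25.0 F [-1.1 -0.2 -0.5]
shift(tool) mm [-0.1  0.5  2.4] turn [-0.0004  0.0001 -0.0005]
```

```bash

python3 -m crank '[[[0,0,0.001],[0,0,0],1],[[0,0,0.001],[0,0,0],1],[[0,0,0],[0,0,0],1],[[0,0,0],[0,0,0],1]]'
python3 -m crank '[[[0,0,0.0005],[0,0,0],1],[[0,0,0],[0,0,0],1],[[0,0,0],[0,0,0],1]]'
python3 -c "
from h import *
go(.5355,.1805,.067,86.25)"
```

```text
clock: 8.82
position: [0.5356, 0.1806, 0.0676]
tcp_rot: [-3.141, 0.0, 1.505]
ft_force: [0.6, -0.7, -0.7]
width: 0.127
grip_force: 25.0
clock: 9.07
position: [0.5357, 0.1806, 0.0672]
tcp_rot: [3.142, 0.0, 1.505]
ft_force: [0.0, 0.0, 0.0]
width: 0.126
grip_force: 25.0
t 9.07 pos [0.5357 0.1806 0.0672] rpy [180.     0.    86.22] w 0.126 grip 25.0 F [0. 0. 0.]
shift(tool) mm [-0.1 -0.2  0.2] turn [ 0.      0.     -0.0005]
```

```bash

python3 -m crank '[[[0,0,0.0005],[0,0,0],1],[[0,0,0],[0,0,0],1],[[0,0,0],[0,0,0],1]]'
python3 -m crank '[[[0,0,0.0005],[0,0,0],1],[[0,0,0],[0,0,0],1],[[0,0,0],[0,0,0],1]]'
python3 -c "
from h import *
go(.5355,.1805,.067,86.25)"
```

```text
clock: 9.32
position: [0.5359, 0.1807, 0.0669]
tcp_rot: [3.141, -0.0, 1.505]
ft_force: [-0.6, -0.5, -0.1]
width: 0.124
grip_force: 25.0
clock: 9.57
position: [0.5359, 0.1807, 0.0669]
tcp_rot: [3.141, -0.0, 1.505]
ft_force: [-2.3, -0.6, 5.5]
width: 0.125
grip_force: 25.0
t 9.57 pos [0.5359 0.1807 0.0669] rpy [179.99  -0.    86.22] w 0.125 grip 25.0 F [-2.3 -0.6  5.5]
shift(tool) mm [-0.2 -0.3 -0.1] turn [ 0.0002 -0.     -0.0005]
```

Contact at 5.5 N with the underside at 42 mm, so the cover is seated. Releasing and rising.

```bash

python3 -m crank '[[[0,0,0],[0,0,0],0.6],[[0,0,0],[0,0,0],0.6],[[0,0,0],[0,0,0],0.6],[[0,0,0],[0,0,0],0.6]]'
python3 -m crank '[[[0,0,-0.005],[0,0,0],0.6],[[0,0,-0.02],[0,0,0],0.6],[[0,0,-0.03],[0,0,0],0.6],[[0,0,-0.04],[0,0,0],0.4],[[0,0,-0.02],[0,0,0],0],[[0,0,0],[0,0,0],0],[[0,0,0],[0,0,0],0]]'
python3 -c "
from h import *
go(.5355,.1800,.18,176.25)
s=cam('scene')
cv2.imwrite('pics/v7.png',cv2.resize(s['img'][165:265,310:430],None,fx=6,fy=6,interpolation=cv2.INTER_CUBIC))"
```

```text
clock: 9.9
position: [0.5355, 0.1806, 0.0658]
tcp_rot: [-3.141, 0.0, 1.505]
ft_force: [0.0, 0.1, 0.4]
width: 0.344
grip_force: 0.0
clock: 10.48
position: [0.5367, 0.1809, 0.1834]
tcp_rot: [3.138, -0.001, 1.505]
ft_force: [0.0, -0.8, -0.6]
width: 0.624
grip_force: 0.0
t 10.48 pos [0.5367 0.1809 0.1834] rpy [ 1.7978e+02 -7.0000e-02  8.6220e+01] w 0.624 grip 0.0 F [ 0.  -0.8 -0.6]
shift(tool) mm [-1.  -1.2  3.4] turn [ 0.004   0.0021 -1.5713]
```

View pics/v7.png

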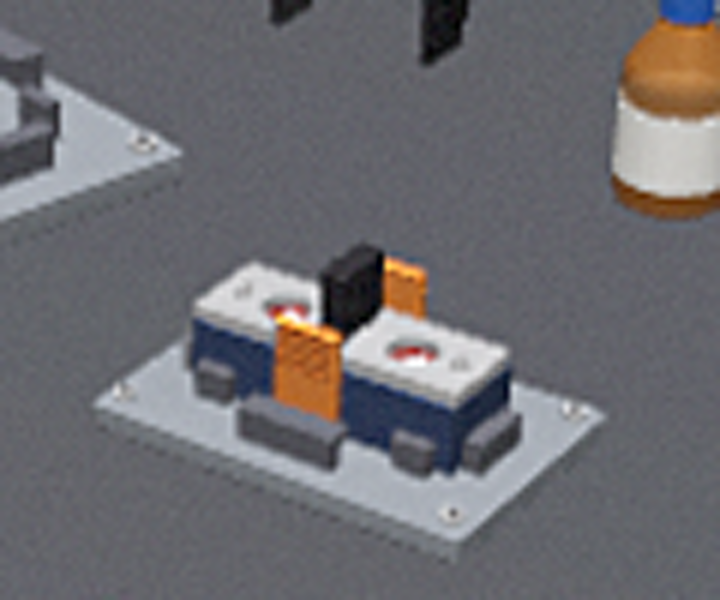

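The cover sits flush, with both pins through its holes (458,362 and 243,290). Turning 90° to face the catches.

```bash

python3 -m crank '[[[0,0,0],[0,0,-0.12],0],[[0,0,0],[0,0,-0.12],0],[[0,0,0],[0,0,-0.12],0],[[0,0,0],[0,0,-0.12],0],[[0,0,0],[0,0,-0.12],0],[[0,0,0],[0,0,-0.12],0],[[0,0,0],[0,0,-0.12],0],[[0,0,0],[0,0,-0.12],0]]'
python3 -m crank '[[[0,0,0],[0,0,-0.12],0],[[0,0,0],[0,0,-0.12],0],[[0,0,0],[0,0,-0.12],0],[[0,0,0],[0,0,-0.12],0],[[0,0,0],[0,0,-0.12],0],[[0,0,0],[0,0,-0.01],0],[[0,0,0],[0,0,0],0],[[0,0,0],[0,0,0],0]]'
python3 -c "
from h import *
go(.5357,.1803,.11,176.2)"
```

```text
clock: 11.2
position: [0.5343, 0.1803, 0.1783]
tcp_rot: [-3.138, -0.003, 2.471]
ft_force: [-0.1, -0.4, -0.1]
width: 1.002
grip_force: 0.0
clock: 11.87
position: [0.535, 0.1805, 0.1798]
tcp_rot: [-3.141, -0.002, 3.072]
ft_force: [-0.4, 0.4, -0.2]
width: 0.996
grip_force: 0.0
t 11.87 pos [0.535  0.1805 0.1798] rpy [-1.7996e+02 -1.3000e-01  1.7603e+02] w 0.996 grip 0.0 F [-0.4  0.4 -0.2]
shift(tool) mm [-0.9 -0.1 69.8] turn [-0.0007 -0.0022 -0.003 ]
```

```bash

python3 -m crank '[[[-0.0005,0,0.025],[0,0,-0.003],0],[[0,0,0.03],[0,0,0],0],[[0,0,0.02],[0,0,0],0],[[0,0,0.01],[0,0,0],0],[[0,0,0],[0,0,0],0],[[0,0,0],[0,0,0],0],[[0,0,0],[0,0,0],0]]'
python3 -c "
from h import *
go(.5357,.1803,.053,176.2)
s=cam('scene')
cv2.imwrite('pics/v8.png',cv2.resize(s['img'][165:265,310:430],None,fx=6,fy=6,interpolation=cv2.INTER_CUBIC))"
```

```text
clock: 12.45
position: [0.5373, 0.1809, 0.0978]
tcp_rot: [3.141, 0.002, 3.077]
ft_force: [0.1, 0.2, 0.5]
width: 1.001
grip_force: 0.0
t 12.45 pos [0.5373 0.1809 0.0978] rpy [1.7996e+02 1.4000e-01 1.7632e+02] w 1.001 grip 0.0 F [0.1 0.2 0.5]
shift(tool) mm [ 1.7 -0.7 44.8] turn [0.0007 0.0025 0.0021]
```

View pics/v8.png

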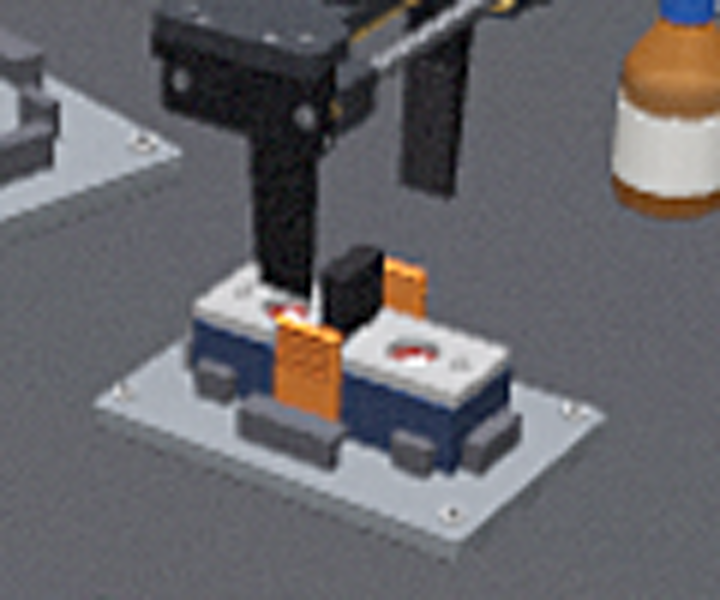

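The fingers are on either side of the catches (near tip at 285,290, far tip at 430,190). Descending the rest of the way.

```bash

python3 -m crank '[[[0.0005,0,0.015],[0,0,0],0],[[0,0,0.015],[0,0,0],0],[[0,0,0.01],[0,0,0],0],[[0,0,0.004],[0,0,0],0],[[0,0,0],[0,0,0],0],[[0,0,0],[0,0,0],0],[[0,0,0],[0,0,0],0]]'
python3 -c "
from h import *
go(.5357,.1803,.053,176.2)"
python3 -m crank '[[[0,0,0],[0,0,0],0.25],[[0,0,0],[0,0,0],0.25],[[0,0,0],[0,0,0],0.25],[[0,0,0],[0,0,0],0.25],[[0,0,0],[0,0,0],0.25]]' 25
python3 -c "
from h import *
go(.5357,.1803,.053,176.2)"
```

```text
clock: 13.08
position: [0.5365, 0.1808, 0.0533]
tcp_rot: [3.141, 0.002, 3.078]
ft_force: [-0.2, -0.8, 0.1]
width: 1.003
grip_force: 0.0
t 13.08 pos [0.5365 0.1808 0.0533] rpy [1.7997e+02 1.0000e-01 1.7634e+02] w 1.003 grip 0.0 F [-0.2 -0.8  0.1]
shift(tool) mm [ 0.8 -0.6  0.3] turn [0.0005 0.0017 0.0025]
clock: 13.5
position: [0.5357, 0.1807, 0.0523]
tcp_rot: [3.142, 0.0, 3.078]
ft_force: [-0.0, 0.9, 0.1]
width: 0.762
grip_force: 0.0
t 13.5 pos [0.5357 0.1807 0.0523] rpy [1.8000e+02 1.0000e-02 1.7634e+02] w 0.762 grip 0.0 F [-0.   0.9  0.1]
shift(tool) mm [ 0.  -0.4 -0.7] turn [0.0001 0.0002 0.0025]
```

```bash

python3 -m crank '[[[0,0,0],[0,0,0],0.33],[[0,0,0],[0,0,0],0.33],[[0,0,0],[0,0,0],0.33]]' 25
python3 -m crank '[[[0,0,0],[0,0,0],0.40],[[0,0,0],[0,0,0],0.40],[[0,0,0],[0,0,0],0.40]]' 25
python3 -m crank '[[[0,0,0],[0,0,0],0.5],[[0,0,0],[0,0,0],0.5],[[0,0,0],[0,0,0],0.5],[[0,0,0],[0,0,0],0.5]]' 25
```

```text
clock: 13.75
position: [0.5357, 0.1806, 0.0522]
tcp_rot: [-3.142, -0.0, 3.078]
ft_force: [-0.3, -0.4, 1.0]
width: 0.674
grip_force: 2.6
clock: 14.0
position: [0.5357, 0.1807, 0.0523]
tcp_rot: [3.142, 0.0, 3.078]
ft_force: [-0.9, -0.7, 1.5]
width: 0.603
grip_force: 4.7
clock: 14.33
position: [0.5358, 0.1805, 0.0526]
tcp_rot: [-3.141, 0.0, 3.078]
ft_force: [-2.3, -1.4, 4.9]
width: 0.552
grip_force: 25.0
```

Both catches are fully in, at 25 N grip with low side force. Lifting.

```bash

python3 -m crank '[[[0,0,0],[0,0,0],0.6],[[0,0,-0.002],[0,0,0],0.6],[[0,0,-0.003],[0,0,0],0.6],[[0,0,-0.003],[0,0,0],0.6],[[0,0,0],[0,0,0],0.6],[[0,0,0],[0,0,0],0.6]]' 30
python3 -m crank '[[[0,0,-0.006],[0,0,0],0.6],[[0,0,-0.012],[0,0,0],0.6],[[0,0,-0.015],[0,0,0],0.6],[[0,0,-0.015],[0,0,0],0.6],[[0,0,-0.015],[0,0,0],0.6],[[0,0,-0.015],[0,0,0],0.6],[[0,0,-0.01],[0,0,0],0.6],[[0,0,-0.004],[0,0,0],0.6]]' 30
python3 -m crank '[[[0,0,0],[0,0,0],0.6],[[0,0,0],[0,0,0],0.6],[[0,0,0],[0,0,0],0.6],[[0,0,0],[0,0,0],0.6],[[0,0,0],[0,0,0],0.6],[[0,0,0],[0,0,0],0.6]]' 30
python3 -c "
from h import *
go(.5357,.1803,.1525,176.2)
s=cam('scene')
cv2.imwrite('pics/v9.png',cv2.resize(s['img'][130:265,310:430],None,fx=4.4,fy=4.4,interpolation=cv2.INTER_CUBIC))"
```

```text
clock: 14.83
position: [0.5353, 0.1806, 0.0596]
tcp_rot: [-3.141, -0.001, 3.078]
ft_force: [0.2, 0.1, -5.0]
width: 0.545
grip_force: 29.9
clock: 15.5
position: [0.537, 0.181, 0.1553]
tcp_rot: [3.14, 0.004, 3.078]
ft_force: [0.3, -0.5, -5.4]
width: 0.544
grip_force: 29.9
clock: 16.0
position: [0.5353, 0.1805, 0.1514]
tcp_rot: [-3.141, -0.001, 3.078]
ft_force: [0.3, -0.5, -5.5]
width: 0.544
grip_force: 29.9
t 16.0 pos [0.5353 0.1805 0.1514] rpy [-1.7998e+02 -7.0000e-02  1.7634e+02] w 0.544 grip 29.9 F [ 0.3 -0.5 -5.5]
shift(tool) mm [-0.4 -0.2 -1.1] turn [-0.0004 -0.0013  0.0025]
```

View pics/v9.png

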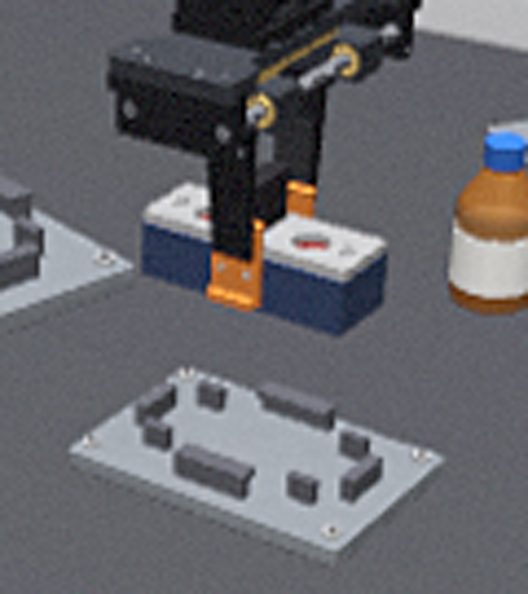

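The cassette is lifted level about 99 mm above the dock, with the cover on and red specimens showing in the windows. The dock is empty. Letting it settle, then handing in.

```bash

python3 -m crank '[[[0,0,-0.001],[0,0,0],0.6],[[0,0,0],[0,0,0],0.6],[[0,0,0],[0,0,0],0.6],[[0,0,0],[0,0,0],0.6],[[0,0,0],[0,0,0],0.6],[[0,0,0],[0,0,0],0.6]]' 30
python3 -c "
from rig import *
print(job_done())"
```

```text
clock: 16.55
position: [0.5357, 0.1807, 0.1532]
tcp_rot: [3.142, 0.0, 3.078]
ft_force: [1.0, 0.9, -5.3]
width: 0.549
grip_force: 29.9
the job is handed in; nothing more can be done
None
```

The covered cassette is held still and level by its two catches, about 10 cm above its seat, with the cover seated and specimens visible through its windows; I handed it in at 16.6 s of the 58 s allowed, and the judging result was not shown.

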